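# Sweep the brass rings off the cutting board into the tray

### The arm

A 6-joint arm with a two-finger parallel gripper is mounted at the origin on the work surface. World frame = base frame: x ahead of the robot, y to its left, z up, the work surface at z = 0. Lengths are in m, angles in degrees, forces in N, time in s.
With the tool pointing down it reaches from about 0.3 to 0.75 m from the base axis. Payload 8.5 kg.
Tool frame: the origin (TCP) lies between the finger pads; the fingertips stand ahead of it and the grasp point (between the pads) lies 8 mm behind it (env.tcp_to_tips is the z of the fingertips in the tool frame, in m); z points along the fingers, x is the direction in which the jaws open and shut, and the axes are right-handed (so a half turn about z gives the same grasp; the last joint's range is limited). The gripper opens to 85 mm and grips with 20 to 120 N. Pads are 22 mm wide; open, the fingers measure 114 mm over their backs; the gripper's body (76 mm by 85 mm) begins 54 mm behind the grasp point. The pads swing forward as they close: fully open they stand 13 mm farther back than shut.
Start: joints at [-80.575, 21.807, 74.336, -0, 83.858, -12.336], TCP at [0.204, -0.511, 0.242] pointing down, gripper open.
Joint ranges: [-178.18, 178.18], [-50.72, 133.34], [12.68, 142.11], [-81.47, 261.47], [9.98, 163.14], [-165.26, 165.26]. Speed limits (degrees/s): [136.94, 136.94, 180, 180, 180, 180].

### API

Orientations are given as a 3x3 rotation matrix whose columns are the frame's x, y, z axes.
In Python, from rig import observe, viewer, env gives the robot as it stands.
- The arm moves only by the tool jog_arm, never from a script. Its arguments are lists of equal length, an entry for each row: "dr": the turn, a rotation vector about the tool's x, y, z in rad, a list of three; "slide": the shift along the tool's x, y, z in m, a list of three; "gripper": the opening, from -1 (shut) to 1 (fully open), so that 0 is half open. In form: {"dr": [[rx, ry, rz], ...], "slide": [[dx, dy, dz], ...], "gripper": [gripper, ...]}. A call has exactly 10 rows; each row shifts and turns the commanded pose from where the row before left it, along the tool's axes as they then stand; what a row does not reach is not made up. A row lasts 1/10 s, in which the tool goes at most 50 mm and 8.59 degrees, less where a joint would pass 70% of its speed; a pose out of reach is approached as far as the arm can. A call is refused whole if a number of a shift passes 0.05 or a number of a turn 0.15, either way. A call with a gripper value outside its range is refused whole. The fingers move at their own pace and stop on an object; "force" is the grip in N (left out, the last holds). Time passes only in rows, so rows that do not move let the fingers close, or fill a call up. It gives the time, the measured TCP pose, the force and the opening at its end, in the units of the state.
- observe(): the state, without advancing time (a new reading comes with each control period).
- viewer.get_image(name): name is "side" or "top" or "wrist"; returns a dict with "pixels" (400x640x3 uint8, blue, green, red), "camera_matrix" (3x3 intrinsics, pixels), "dist_coeffs" ([k1, k2, p1, p2, k3] as OpenCV has them; the pictures are not rectified), "R" (3x3) and "t" (3): a world point X has camera coordinates R X + t. Camera axes: x right, y down, z forward; pixel columns grow to the right and rows downward; lengths in m; the calibration is good to about 2 mm. A picture is of the moment at which its call begins. There is no depth.
- env.close_job(): hands the job in, once; it reports no verdict.
The state is a dict: "time_s": time; "q": joint angles; "qvel": joint speeds; "joint_efforts": joint torques, N m; "position": TCP position; "tool_rot": TCP orientation; "ft_force": force on the tool from outside, world axes, zero at the start; "wrist_torque": the same for the moment, N m; "grip_width": finger opening in m.
Only numpy, scipy, OpenCV 4.12 (cv2) and the standard library are available. Lean on these libraries where they do the work, as an engineer would, in place of code of your own. Each camera call takes 0.05 s, during which the arm holds its last target.

### The job

Sweep the three flat brass rings across the cutting board with your fingertips and off the side where the open steel tray stands, so that all three end up lying in the tray. Only push them along the board: do not pick up or lift any of them. Leave the thread spool and the little glass pot standing where they are among the rings, and everything else on the bench undisturbed.

Things in the scene. Friction and masses are not known exactly. Their poses are not given: they have to be found in the camera images.
- board: the thick off-white cutting board, a plastic slab fixed to the bench, 260 mm (its x) by 320 mm (its y) by 30 mm high; origin at the centre of its underside, so its top face is 30 mm above the origin. It lies turned by up to 0.15 rad on the bench.
- tray: low open steel tray fixed beside the board on its +y or -y side (varies), axes parallel to the board's: 260 (x) by 100 (y) mm outside, walls 24 mm high and 3 mm thick, floor 3 mm; origin at the centre of its underside, 212 mm from the board's origin along the board's y, a 2 mm gap between them. No wall rises above the board: things pushed off that side drop in.
- plates: a plywood pallet with flat metal shoe patterns on it, 260 x 100 mm, at most 30 mm high, fixed beside the board on the side opposite the tray; origin at the centre of its underside. Not part of the job.
- ring0: one of three identical flat brass rings, outside diameter 32 mm, hole 16 mm, 8 mm thick, 40 g, lying flat and loose on the cutting board; origin at the centre of its underside. This one lies near the board's -x edge, nearest the robot.
- ring1: one of three identical flat brass rings, outside diameter 32 mm, hole 16 mm, 8 mm thick, 40 g, lying flat and loose on the cutting board; origin at the centre of its underside. This one lies near the middle of the board's x.
- ring2: one of three identical flat brass rings, outside diameter 32 mm, hole 16 mm, 8 mm thick, 40 g, lying flat and loose on the cutting board; origin at the centre of its underside. This one lies near the board's +x edge, farthest from the robot.
- spool: a thread spool standing loose on the board between the rings, diameter 26 mm, 40 mm high; origin at the centre of its underside. Leave it alone. It stands between the lines of the nearest and the middle ring; each ring's straight way along the board's y to the tray is clear, 50 mm wide, centred on the ring.
- paintpot: a small brown glass pot standing loose on the board, diameter 26 mm, 45 mm high; origin at the centre of its underside. It stands between the line of the middle ring and that of the farthest. Leave it alone.
- awl: an awl lying on the bench left of the board, 155 mm long, 24 mm thick; origin under the handle, 5 mm behind its steel end, handle to its -x. Leave it alone.
- mallet: a mallet lying on the bench right of the board, 250 mm long, head 90 mm wide and 60 mm high; origin under it, 50 mm behind the head's middle, handle to its -x. Leave it alone.
- ruler: a steel straightedge lying on the bench beyond the board, 30 x 400 x 5 mm, long along its y; origin at the centre of its underside. Leave it alone.
- tin: a closed tin standing on the bench left of the board, diameter 74 mm, 60 mm high; origin at the centre of its underside. Leave it alone.
- waxblock: a cork block lying on the bench right of the board, 70 x 45 x 30 mm; origin at the centre of its underside. Leave it alone.

How it is judged (in metres and radians):
At the end, for the whole second after the job is handed in: All three rings are at rest in the steel tray: each ring's centre is inside the tray's inner walls (within 127 mm along its x and 47 mm along its y of the tray's centre) and below the rim (less than 24 mm above the tray's underside) (x of ring0 in the frame of tray between -0.127 and 0.127 m and y of ring0 in the frame of tray between -0.047 and 0.047 m and z of each of ring0, ring1, ring2 in the frame of tray below 0.024 m and linear speed of each of ring0, ring1, ring2 below 0.02 m/s and x of ring1 in the frame of tray between -0.127 and 0.127 m and y of ring1 in the frame of tray between -0.047 and 0.047 m and x of ring2 in the frame of tray between -0.127 and 0.127 m and y of ring2 in the frame of tray between -0.047 and 0.047 m); the robot touches nothing.
It fails at once if a ring is lifted: its origin rises more than 18 mm above the board's top face (z of any of ring0, ring1, ring2 in the frame of board above 0.048 m).
It fails at once if a bystander (spool, glass pot, awl, mallet, straightedge, tin, cork block) is shifted by more than 15 mm (distance of any of spool, paintpot, awl, mallet, ruler, tin, waxblock from where it was at the start of the episode above 0.015 m).
It fails at once if the spool, the glass pot or the tin is tipped by more than 0.5 rad (angle between any of spool, paintpot, tin's own z axis and vertical above 0.5 rad).
It also fails if it takes over 64 s, if anything falls off the work surface, if the arm or the gripper's body presses on something with over 40 N, if the wrist force passes 120 N, or if a joint passes its speed limit or range.

## Working session

There is one attempt and no reset: what is moved stays moved. The work goes in short steps, Python scripts to look and compute and a tool call to move; the robot and the scene stay as the last step left them, time stands still between calls to the robot, and variables do not carry over. Pictures are saved under pics/ and viewed, and the job is handed in when it is done.

Besides the shell and the picture viewer there is one more tool, called after "Call:" by a JSON object that holds its "method" and its "body", one argument or row to a line. jog_arm: Moves the arm, as the interface text tells. Its arguments: {"type":"object","properties":{"dr":{"type":"array","items":{"type":"array","items":{"type":"number"}}},"slide":{"type":"array","items":{"type":"array","items":{"type":"number"}}},"gripper":{"type":"array","items":{"type":"number"}},"force":{"type":"number"}},"required":["dr","slide","gripper"]}

```bash
mkdir -p pics; python3 - <<'E'
from rig import observe, viewer, env
import cv2
s=observe(); print(s['time_s'],s['position'],s['tool_rot'],s['grip_width'],env.tcp_to_tips)
for n in ['top','side']:
    d=viewer.get_image(n); cv2.imwrite(f'pics/{n}0.png',d['pixels']); print(n,d['camera_matrix'],d['dist_coeffs'],d['R'],d['t'])
E
```

```text
0.0 [ 0.20384859 -0.51052258  0.24170236] [[ 3.70746208e-01 -9.28734189e-01 -2.35855556e-04]
 [-9.28733076e-01 -3.70746138e-01  1.47487899e-03]
 [-1.45721308e-03 -3.27758935e-04 -9.99998885e-01]] 0.08545853014372354 0.011
top [[489.50098676   0.         321.19260656]
 [  0.         489.50098676 194.14180144]
 [  0.           0.           1.        ]] [-0.04032452  0.          0.          0.          0.        ] [[ 2.64341813e-02 -9.99650084e-01 -9.71077528e-04]
 [-9.88346538e-01 -2.59895781e-02 -1.49985542e-01]
 [ 1.49907822e-01  4.92450612e-03 -9.88687713e-01]] [-0.01771066  0.61290245  1.2906918 ]
side [[371.08369884   0.         319.06167935]
 [  0.         371.08369884 204.94566808]
 [  0.           0.           1.        ]] [-0.0257476  0.         0.         0.         0.       ] [[-0.96794743 -0.25109361  0.00545638]
 [-0.20131603  0.76270256 -0.61461912]
 [ 0.15016534 -0.59601745 -0.78880515]] [0.61997321 0.14496667 1.20670102]
```

View pics/top0.png

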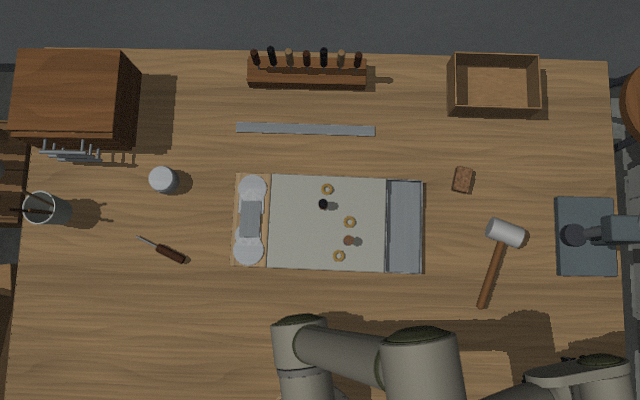

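View pics/side0.png

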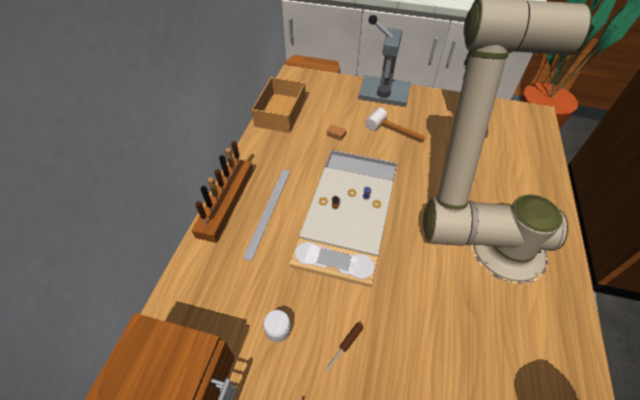

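```bash
cat > h.py <<'E'
import numpy as np, cv2
def ray(d,uv,z):
    p=cv2.undistortPoints(np.array([[uv]],float),d['camera_matrix'],d['dist_coeffs'])[0,0]
    R=np.array(d['R']);t=np.array(d['t']); c=-R.T@t; v=R.T@np.array([p[0],p[1],1]); return c+v*(z-c[2])/v[2]
def proj(d,X):
    r,_=cv2.Rodrigues(np.array(d['R'])); return cv2.projectPoints(np.array(X,float).reshape(-1,3),r,np.array(d['t']),d['camera_matrix'],d['dist_coeffs'])[0].reshape(-1,2)
def crop(d,x0,y0,x1,y1,k,f):
    cv2.imwrite(f,cv2.resize(d['pixels'][y0:y1,x0:x1],None,fx=k,fy=k,interpolation=cv2.INTER_CUBIC))
E
python3 - <<'E'
from rig import viewer
from h import *
d=viewer.get_image('top'); crop(d,225,165,435,280,3.8,'pics/topc.png')
d=viewer.get_image('side'); crop(d,280,140,410,290,4,'pics/sidec.png')
E
```

```text
(no output)
```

View pics/topc.png

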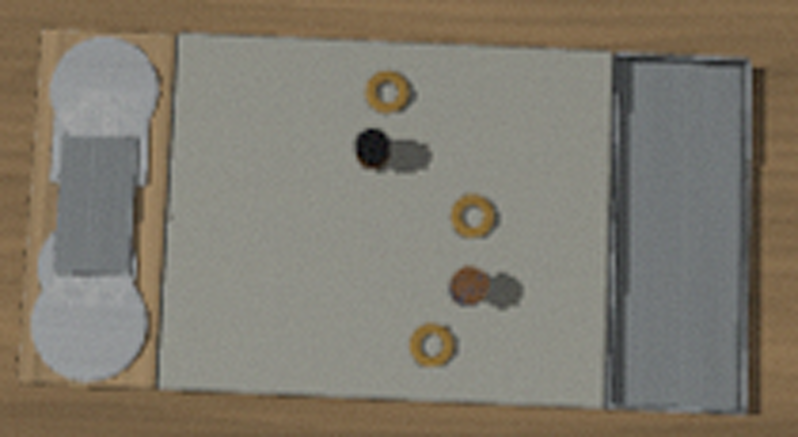

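View pics/sidec.png

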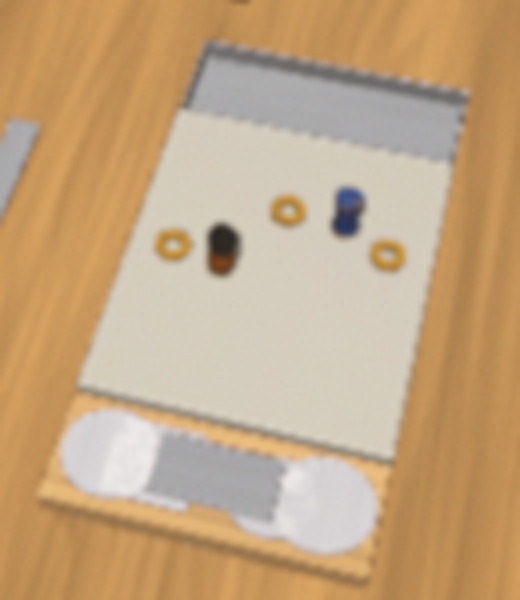

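```bash
python3 - <<'E'
from rig import viewer
from h import *
d=viewer.get_image('top'); e=viewer.get_image('side')
T=lambda u,v,z: ray(d,(225+(u+.5)/3.8-.5,165+(v+.5)/3.8-.5),z)
S=lambda u,v,z: ray(e,(280+(u+.5)/4-.5,140+(v+.5)/4-.5),z)
ct=np.array([T(*c,.03)[:2] for c in [(178,33),(612,54),(604,408),(160,388)]])
cs=np.array([S(*c,.03)[:2] for c in [(78,388),(182,108),(448,158),(392,460)]])
print(ct.round(4),'\n',cs.round(4))
for n,a in(('t',ct),('s',cs)):
    c=a.mean(0); yv=(a[0]-a[1]+a[3]-a[2]); yaw=np.arctan2(-yv[0],yv[1]); xv=(a[0]-a[3]+a[1]-a[2]); print(n,c,yaw,np.arctan2(xv[1],xv[0]))
B=T
for n,t,s,z in [('ring2',(389,92),(173,244),.036),('ring1',(473,216),(288,210),.036),('ring0',(433,345),(387,255),.036),('pottop',(372,146),(223,236),.075),('spooltop',(467,284),(350,197),.07)]:
    print(n,T(*t,z).round(4),S(*s,z).round(4))
E
```

```text
[[ 0.6706  0.1385]
 [ 0.6633 -0.1795]
 [ 0.4072 -0.1757]
 [ 0.413   0.1407]] 
 [[ 0.6696  0.1449]
 [ 0.6636 -0.1789]
 [ 0.4139 -0.1802]
 [ 0.4136  0.1467]]
t [ 0.53853238 -0.0190209 ] -0.020569880270204496 -0.011744513847751598
s [ 0.54017186 -0.01686988] -0.008796130128011377 -0.0010834071398735344
ring2 [ 0.6299 -0.0171  0.036 ] [ 0.6308 -0.0141  0.036 ]
ring1 [ 0.5413 -0.0797  0.036 ] [ 0.5423 -0.0771  0.036 ]
ring0 [ 0.4485 -0.0529  0.036 ] [ 0.4499 -0.0494  0.036 ]
pottop [ 0.5849 -0.0059  0.075 ] [ 0.5854 -0.0027  0.075 ]
spooltop [ 0.4904 -0.0745  0.07  ] [ 0.4906 -0.0764  0.07  ]
```

Call:
{"method": "jog_arm", "body": {
  "dr": [
    [0,0,-0.149],
    [0,0,-0.149],
    [0,0,-0.149],
    [0,0,-0.149],
    [0,0,-0.149],
    [0,0,-0.149],
    [0,0,-0.149],
    [0,0,-0.149],
    [0,0,0],
    [0,0,0]
  ],
  "slide": [
    [0,0,0],
    [0,0,0],
    [0,0,0],
    [0,0,0],
    [0,0,0],
    [0,0,0],
    [0,0,0],
    [0,0,0],
    [0.03,-0.03,0],
    [0.03,-0.03,0]
  ],
  "gripper": [-0.76,-0.76,-0.76,-0.76,-0.76,-0.76,-0.76,-0.76,-0.76,-0.76],
  "force": 30
}}

```text
time_s: 1.3
position: [0.264, -0.4503, 0.242]
tool_rot: [[1.0, -0.001, -0.0], [-0.001, -1.0, 0.001], [-0.0, -0.001, -1.0]]
ft_force: [0.5, 0.1, 0.2]
grip_width: 0.0101
```

Call:
{"method": "jog_arm", "body": {
  "dr": [
    [0,0,0],
    [0,0,0],
    [0,0,0],
    [0,0,0],
    [0,0,0],
    [0,0,0],
    [0,0,0],
    [0,0,0],
    [0,0,0],
    [0,0,0]
  ],
  "slide": [
    [0.03,-0.038,0],
    [0.03,-0.038,0],
    [0.03,-0.038,0],
    [0.03,-0.038,0],
    [0.03,-0.038,0],
    [0.03,-0.038,0],
    [0.03,-0.038,0],
    [0.03,-0.038,0],
    [0.03,-0.038,0.01],
    [0.03,-0.038,0.01]
  ],
  "gripper": [-0.76,-0.76,-0.76,-0.76,-0.76,-0.76,-0.76,-0.76,-0.76,-0.76]
}}

```text
time_s: 2.3
position: [0.5645, -0.0686, 0.2223]
tool_rot: [[1.0, 0.001, 0.001], [0.001, -1.0, -0.0], [0.001, 0.0, -1.0]]
ft_force: [0.3, -1.9, -0.6]
grip_width: 0.0102
```

Call:
{"method": "jog_arm", "body": {
  "dr": [
    [0,0,0],
    [0,0,0],
    [0,0,0],
    [0,0,0],
    [0,0,0],
    [0,0,0],
    [0,0,0],
    [0,0,0],
    [0,0,0],
    [0,0,0]
  ],
  "slide": [
    [0.022,-0.032,0],
    [0.022,-0.032,0],
    [0.022,-0.032,0],
    [0,0,0.03],
    [0,0,0.03],
    [0,0,0.03],
    [0,0,0.02],
    [0,0,0],
    [0,0,0],
    [0,0,0]
  ],
  "gripper": [-0.76,-0.76,-0.76,-0.76,-0.76,-0.76,-0.76,-0.76,-0.76,-0.76]
}}

```text
time_s: 3.3
position: [0.6301, 0.0255, 0.1139]
tool_rot: [[1.0, 0.001, 0.003], [0.001, -1.0, -0.0], [0.003, 0.0, -1.0]]
ft_force: [-0.3, 0.5, 0.4]
grip_width: 0.0103
```

```bash
python3 - <<'E'
from rig import viewer,observe
from h import *
print(observe()['position'])
d=viewer.get_image('wrist'); cv2.imwrite('pics/w1.png',d['pixels'])
X=[[.630,-.0155,.036],[.5415,-.0785,.036],[.449,-.051,.036]]; print(proj(d,X))
e=viewer.get_image('side'); crop(e,280,140,410,290,4,'pics/s1.png')
E
```

```text
[0.63006581 0.02552211 0.11389622]
[[318.00408794 260.61609932]
 [212.06968464 327.81671882]
 [ 95.17862146 299.08799955]]
```

View pics/w1.png

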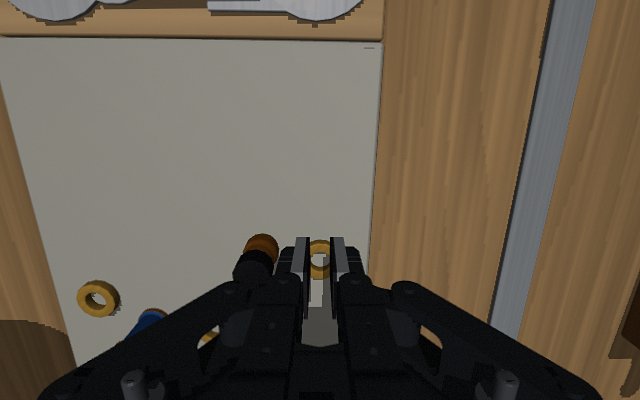

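View pics/s1.png

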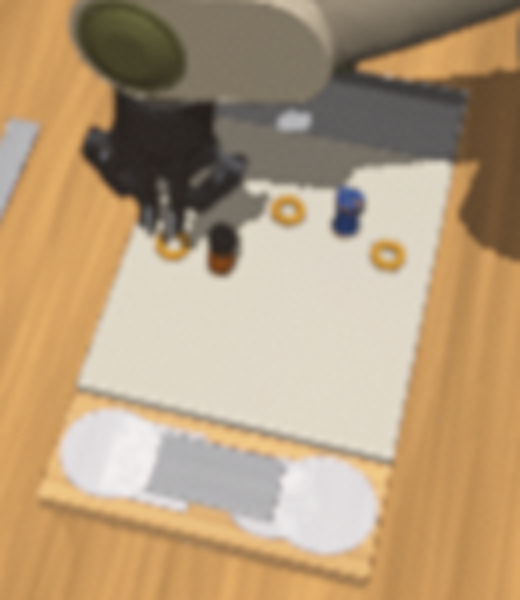

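```bash
python3 - <<'E'
from rig import viewer
from h import *
e=viewer.get_image('side')
crop(e,292,155,346,210,12,'pics/s2.png')
# grid: x offsets from TCP, heights behind tip
tip=np.array([.6301,.0255,.1139-.011])
im=cv2.imread('pics/s2.png')
for h,c in ((0,(0,0,255)),(.04,(0,255,0)),(.07,(255,0,0))):
  for dx in (-.06,-.04,-.02,0,.02,.04,.06):
    p=proj(e,tip+[dx,0,h])[0]; q=((p-[292,155]+.5)*12-.5).astype(int); cv2.circle(im,tuple(map(int,q)),4,c,-1)
cv2.imwrite('pics/s2.png',im)
E
```

```text
(no output)
```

View pics/s2.png

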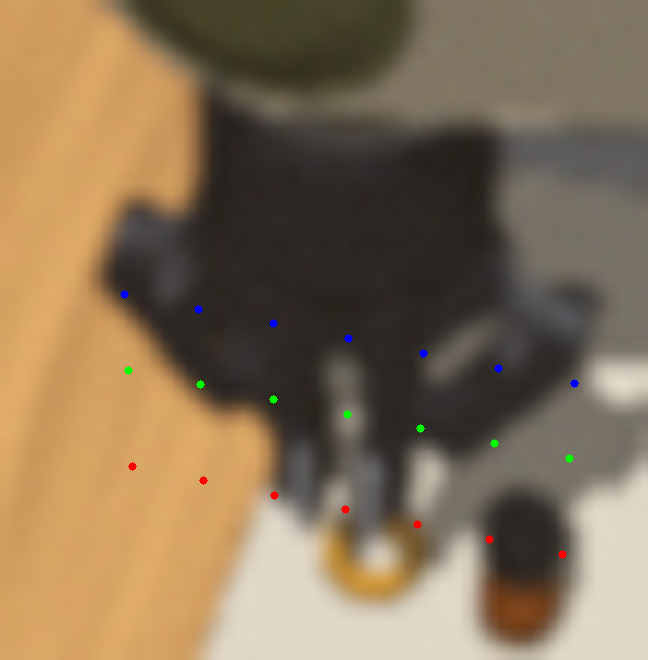

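Call:
{"method": "jog_arm", "body": {
  "dr": [
    [0,0,0.149],
    [0,0,0.149],
    [0,0,0.149],
    [0,0,0.149],
    [0,0,0.149],
    [0,0,0.149],
    [0,0,0.149],
    [0,0,0.149],
    [0,0,0.149],
    [0,0,0.149]
  ],
  "slide": [
    [0,0,0],
    [0,0,0],
    [0,0,0],
    [0,0,0],
    [0,0,0],
    [0,0,0],
    [0,0,0],
    [0,0,0],
    [0,0,0],
    [0,0,0]
  ],
  "gripper": [-1,-1,-1,-1,-1,-1,-1,-1,-1,-1]
}}

```text
time_s: 4.45
position: [0.6295, 0.0256, 0.113]
tool_rot: [[0.076, -0.997, 0.001], [-0.997, -0.076, -0.0], [0.0, -0.001, -1.0]]
ft_force: [0.2, -0.0, -0.0]
grip_width: 0.0002
```

Call:
{"method": "jog_arm", "body": {
  "dr": [
    [0,0,0.096],
    [0,0,0],
    [0,0,0],
    [0,0,0],
    [0,0,0],
    [0,0,0],
    [0,0,0],
    [0,0,0],
    [0,0,0],
    [0,0,0]
  ],
  "slide": [
    [0,0,0],
    [-0.008,-0.001,0],
    [0,0,0.01],
    [0,0,0.01],
    [0,0,0.01],
    [0,0,0.01],
    [0,0,0.01],
    [0,0,0.01],
    [0,0,0],
    [0,0,0]
  ],
  "gripper": [-1,-1,-1,-1,-1,-1,-1,-1,-1,-1]
}}

```text
time_s: 5.45
position: [0.6305, 0.0336, 0.0522]
tool_rot: [[-0.014, -1.0, -0.0], [-1.0, 0.014, 0.0], [-0.0, 0.0, -1.0]]
ft_force: [0.7, 0.3, 0.5]
grip_width: 0.0001
```

```bash
python3 - <<'E'
from rig import viewer,observe
from h import *
s=observe();print(s['position'],s['ft_force'],s['tool_rot'])
d=viewer.get_image('wrist'); cv2.imwrite('pics/w2.png',d['pixels'])
e=viewer.get_image('side'); crop(e,290,150,380,220,8,'pics/s3.png')
E
```

```text
[0.63054956 0.03358223 0.05224863] [0.68734983 0.25324988 0.45436238] [[-1.41641024e-02 -9.99899679e-01 -1.01777269e-04]
 [-9.99899683e-01  1.41640986e-02  3.75159935e-05]
 [-3.60706466e-05  1.02298439e-04 -9.99999994e-01]]
```

View pics/w2.png

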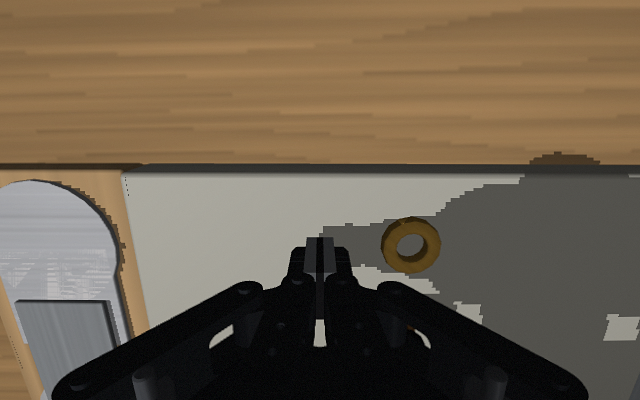

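View pics/s3.png

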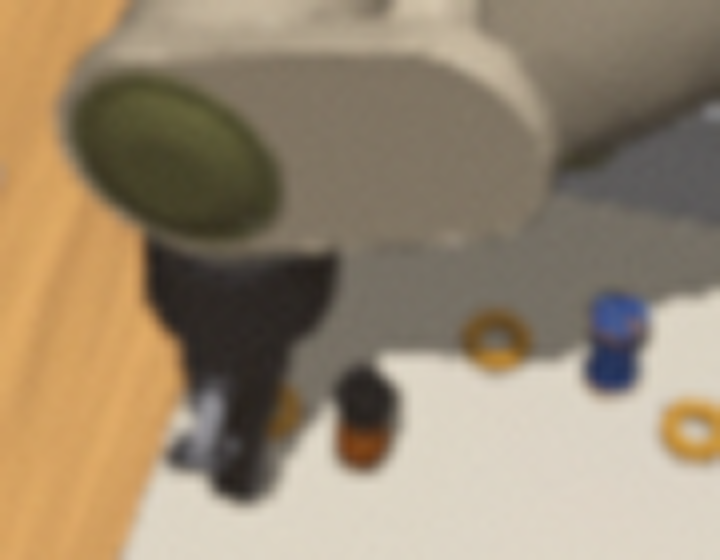

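```bash
python3 - <<'E'
from rig import viewer,observe
from h import *
d=viewer.get_image('wrist')
print(ray(d,(411,246),.037)); print(proj(d,[[.6305,.0336,.041]]))
E
```

```text
[ 0.63235144 -0.01520881  0.037     ]
[[320.02886385 253.79603163]]
```

Call:
{"method": "jog_arm", "body": {
  "dr": [
    [0,0,0],
    [0,0,0],
    [0,0,0],
    [0,0,0],
    [0,0,0],
    [0,0,0],
    [0,0,0],
    [0,0,0],
    [0,0,0],
    [0,0,0]
  ],
  "slide": [
    [0,-0.001,0.004],
    [0,0,0.0045],
    [0,0,0],
    [0.008,0,0],
    [0.008,0,0],
    [0.006,0,0],
    [0.008,0,0],
    [0.01,0,0],
    [0.01,0,0],
    [0.01,0,0]
  ],
  "gripper": [-1,-1,-1,-1,-1,-1,-1,-1,-1,-1]
}}

```text
time_s: 6.6
position: [0.6306, -0.0274, 0.0439]
tool_rot: [[-0.014, -1.0, 0.0], [-1.0, 0.014, -0.0], [0.0, -0.0, -1.0]]
ft_force: [-0.4, 0.5, 0.3]
grip_width: -0.0001
```

```bash
python3 - <<'E'
from rig import viewer,observe
from h import *
s=observe();print(s['position'],s['ft_force'])
d=viewer.get_image('wrist'); cv2.imwrite('pics/w3.png',d['pixels'])
E
```

```text
[ 0.63061234 -0.02737388  0.04387498] [-0.35390234  0.47647736  0.31428267]
```

View pics/w3.png

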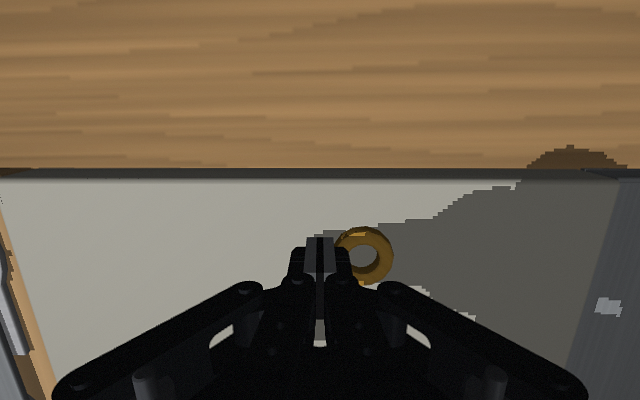

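Call:
{"method": "jog_arm", "body": {
  "dr": [
    [0,0,0],
    [0,0,0],
    [0,0,0],
    [0,0,0],
    [0,0,0],
    [0,0,0],
    [0,0,0],
    [0,0,0],
    [0,0,0],
    [0,0,0]
  ],
  "slide": [
    [0.008,0,0],
    [0.01,0,0],
    [0.01,0,0],
    [0.01,0,0],
    [0.01,0,0],
    [0.01,0,0],
    [0.01,0,0],
    [0.01,0,0],
    [0.01,0,0],
    [0.01,0,0]
  ],
  "gripper": [-1,-1,-1,-1,-1,-1,-1,-1,-1,-1]
}}

```text
time_s: 7.65
position: [0.6292, -0.1252, 0.0438]
tool_rot: [[-0.014, -1.0, -0.0], [-1.0, 0.014, 0.0], [-0.0, 0.0, -1.0]]
ft_force: [0.2, 0.9, 0.4]
grip_width: 0.0001
```

```bash
python3 - <<'E'
from rig import viewer,observe
from h import *
s=observe();print(s['position'],s['ft_force'])
d=viewer.get_image('wrist'); cv2.imwrite('pics/w4.png',d['pixels'])
E
```

```text
[ 0.62918518 -0.12520748  0.04381421] [0.22567779 0.89820292 0.38321992]
```

View pics/w4.png

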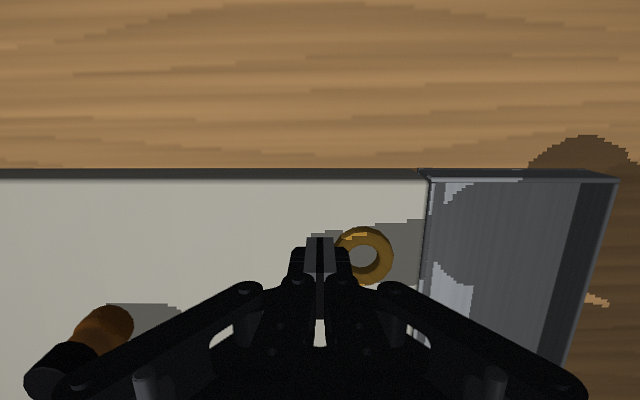

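Call:
{"method": "jog_arm", "body": {
  "dr": [
    [0,0,0],
    [0,0,0],
    [0,0,0],
    [0,0,0],
    [0,0,0],
    [0,0,0],
    [0,0,0],
    [0,0,0],
    [0,0,0],
    [0,0,0]
  ],
  "slide": [
    [0.008,0,0],
    [0.01,0,0],
    [0.01,0,0],
    [0.01,0,0],
    [0.01,0,0],
    [0.008,0,0],
    [0.004,0,0],
    [0,0,0],
    [0,0,0],
    [0,0,0]
  ],
  "gripper": [-1,-1,-1,-1,-1,-1,-1,-1,-1,-1]
}}

```text
time_s: 8.7
position: [0.6284, -0.1839, 0.0438]
tool_rot: [[-0.014, -1.0, -0.0], [-1.0, 0.014, 0.0], [-0.0, 0.0, -1.0]]
ft_force: [0.4, -0.3, -0.5]
grip_width: -0.0001
```

```bash
python3 - <<'E'
from rig import viewer,observe
from h import *
s=observe();print(s['position'],s['ft_force'])
d=viewer.get_image('wrist'); cv2.imwrite('pics/w5.png',d['pixels'])
E
```

```text
[ 0.62840499 -0.18394856  0.04384197] [ 0.37352225 -0.31948508 -0.49089307]
```

View pics/w5.png

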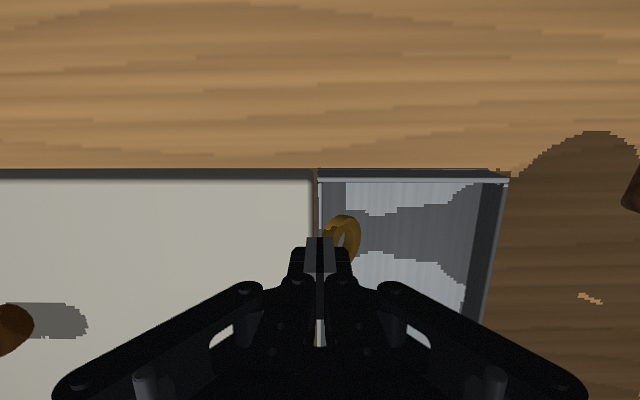

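Call:
{"method": "jog_arm", "body": {
  "dr": [
    [0,0,0],
    [0,0,0],
    [0,0,0],
    [0,0,0],
    [0,0,0],
    [0,0,0],
    [0,0,0],
    [0,0,0],
    [0,0,0],
    [0,0,0]
  ],
  "slide": [
    [0,0,-0.04],
    [0,0,-0.04],
    [-0.03,0.018,0],
    [-0.03,0.018,0],
    [-0.03,0.018,0],
    [-0.03,0.018,0],
    [-0.029,0.0166,0],
    [0,0,0.02],
    [0,0,0.02],
    [0,0,0.02]
  ],
  "gripper": [-1,-1,-1,-1,-1,-1,-1,-1,-1,-1]
}}

```text
time_s: 9.75
position: [0.5419, -0.0336, 0.0635]
tool_rot: [[-0.013, -1.0, 0.001], [-1.0, 0.013, -0.0], [0.0, -0.001, -1.0]]
ft_force: [0.1, -1.1, 0.8]
grip_width: -0.0001
```

```bash
python3 - <<'E'
from rig import viewer,observe
from h import *
s=observe();print(s['position'],s['ft_force'])
d=viewer.get_image('wrist'); cv2.imwrite('pics/w6.png',d['pixels'])
e=viewer.get_image('top'); crop(e,225,165,435,280,3.8,'pics/t6.png')
e=viewer.get_image('side'); crop(e,320,140,410,210,8,'pics/s6.png')
E
```

```text
[ 0.54189395 -0.03355305  0.06351835] [ 0.07860545 -1.10311483  0.80880712]
```

View pics/w6.png

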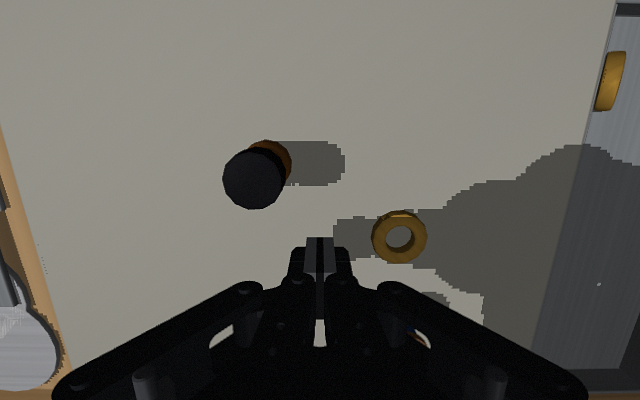

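View pics/t6.png

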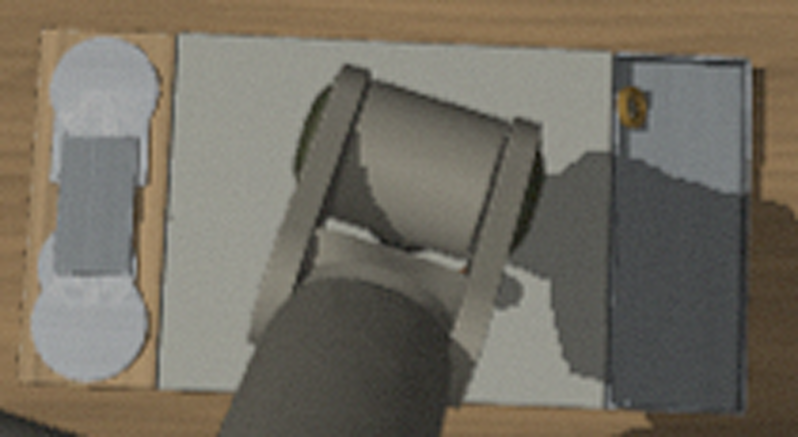

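View pics/s6.png

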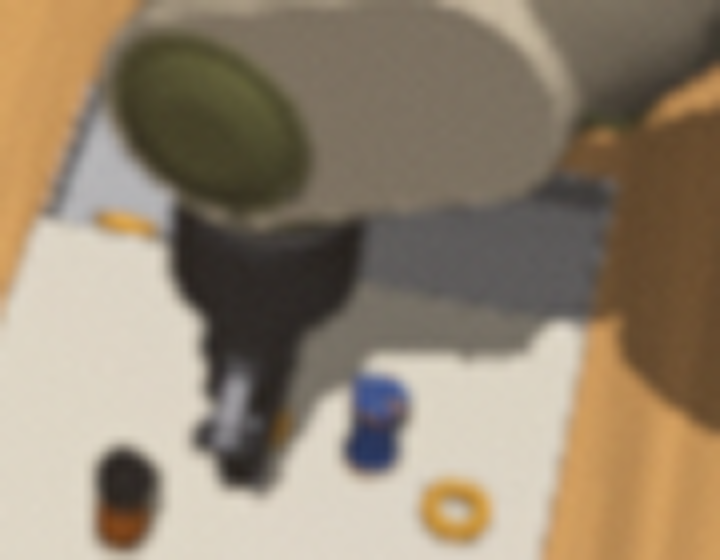

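```bash
python3 - <<'E'
from rig import viewer,observe
from h import *
d=viewer.get_image('wrist')
print(ray(d,(399.5,236.5),.037)); 
for z in (.01,.018,.027): print(ray(d,(611,81),z))
E
```

```text
[ 0.54384446 -0.07899172  0.037     ]
[ 0.62775463 -0.20352217  0.01      ]
[ 0.62726201 -0.19620724  0.018     ]
[ 0.62670781 -0.18797794  0.027     ]
```

Call:
{"method": "jog_arm", "body": {
  "dr": [
    [0,0,0],
    [0,0,0],
    [0,0,0],
    [0,0,0],
    [0,0,0],
    [0,0,0],
    [0,0,0],
    [0,0,0],
    [0,0,0],
    [0,0,0]
  ],
  "slide": [
    [0,-0.0013,0.01],
    [0,0,0.0097],
    [0,0,0],
    [0.006,0,0],
    [0.006,0,0],
    [0.006,0,0],
    [0.008,0,0],
    [0.01,0,0],
    [0.01,0,0],
    [0.01,0,0]
  ],
  "gripper": [-1,-1,-1,-1,-1,-1,-1,-1,-1,-1]
}}

```text
time_s: 10.95
position: [0.5424, -0.0912, 0.0442]
tool_rot: [[-0.014, -1.0, 0.0], [-1.0, 0.014, -0.0], [0.0, -0.0, -1.0]]
ft_force: [-0.1, 0.7, 0.6]
grip_width: 0.0003
```

```bash
python3 - <<'E'
from rig import viewer,observe
from h import *
s=observe();print(s['position'],s['ft_force'])
d=viewer.get_image('wrist'); cv2.imwrite('pics/w7.png',d['pixels'])
E
```

```text
[ 0.54241687 -0.0911674   0.04417305] [-0.131117    0.68357126  0.56770748]
```

View pics/w7.png

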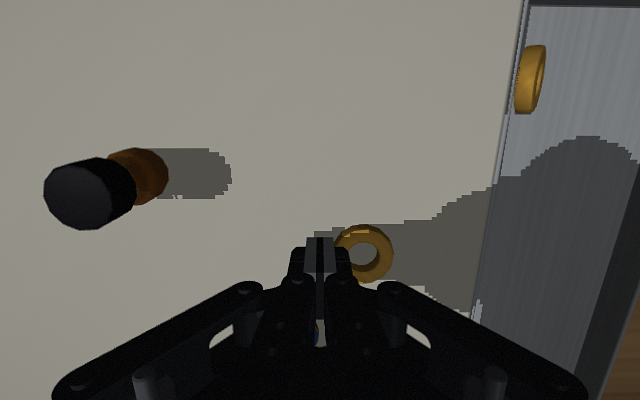

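Call:
{"method": "jog_arm", "body": {
  "dr": [
    [0,0,0],
    [0,0,0],
    [0,0,0],
    [0,0,0],
    [0,0,0],
    [0,0,0],
    [0,0,0],
    [0,0,0],
    [0,0,0],
    [0,0,0]
  ],
  "slide": [
    [0.01,0,0],
    [0.014,0,0],
    [0.018,0,0],
    [0.022,0,0],
    [0.022,0,0],
    [0,0,0],
    [0,0,-0.01],
    [0,0,-0.02],
    [0,0,-0.02],
    [0,0,-0.03]
  ],
  "gripper": [-1,-1,-1,-1,-1,-1,-1,-1,-1,-1]
}}

```text
time_s: 12.0
position: [0.5406, -0.1749, 0.1247]
tool_rot: [[-0.013, -1.0, -0.002], [-1.0, 0.013, 0.001], [-0.001, 0.002, -1.0]]
ft_force: [0.5, -0.1, -0.3]
grip_width: -0.0003
```

```bash
python3 - <<'E'
from rig import viewer,observe
from h import *
s=observe();print(s['position'],s['ft_force'])
d=viewer.get_image('wrist'); cv2.imwrite('pics/w8.png',d['pixels'])
E
```

```text
[ 0.54059264 -0.17492953  0.12467134] [ 0.48754599 -0.09020726 -0.26762143]
```

View pics/w8.png

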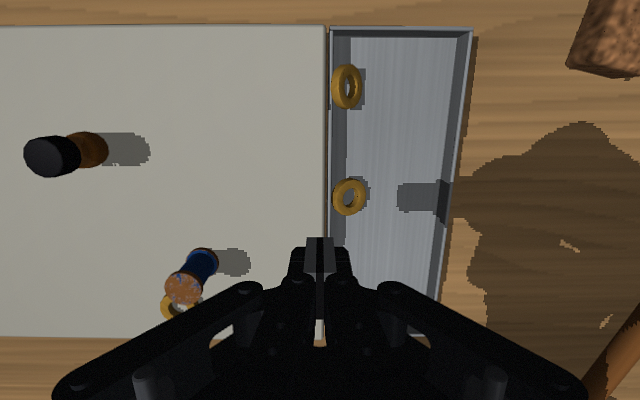

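Call:
{"method": "jog_arm", "body": {
  "dr": [
    [0,0,0],
    [0,0,0],
    [0,0,0],
    [0,0,0],
    [0,0,0],
    [0,0,0],
    [0,0,0],
    [0,0,0],
    [0,0,0],
    [0,0,0]
  ],
  "slide": [
    [-0.033,0.018,0],
    [-0.033,0.018,0],
    [-0.033,0.018,0],
    [-0.033,0.018,0],
    [-0.032,0.0203,0],
    [0,0,0],
    [0,0,0.02],
    [0,0,0.02],
    [0,0,0.02],
    [0,0,0]
  ],
  "gripper": [-1,-1,-1,-1,-1,-1,-1,-1,-1,-1]
}}

```text
time_s: 13.05
position: [0.4505, -0.0105, 0.0629]
tool_rot: [[-0.014, -1.0, -0.003], [-1.0, 0.014, 0.001], [-0.001, 0.003, -1.0]]
ft_force: [0.4, -0.9, 1.0]
grip_width: -0.0001
```

```bash
python3 - <<'E'
from rig import viewer,observe
from h import *
s=observe();print(s['position'],s['ft_force'])
d=viewer.get_image('wrist'); cv2.imwrite('pics/w9.png',d['pixels'])
e=viewer.get_image('top'); crop(e,225,165,435,280,3.8,'pics/t9.png')
g=cv2.cvtColor(d['pixels'],cv2.COLOR_BGR2HSV)
m=((g[...,0]>15)&(g[...,0]<28)&(g[...,1]>150)).astype(np.uint8)
n,l,st,c=cv2.connectedComponentsWithStats(m)
for i in range(1,n):
    if st[i,4]>400: print(st[i],c[i],ray(d,(st[i,0]+st[i,2]/2,st[i,1]+st[i,3]/2),.036))
E
```

```text
[ 0.45052696 -0.01054429  0.06290975] [ 0.39387442 -0.8935177   0.97143407]
[ 364  214   56   52 1813] [391.23055709 239.49641478] [ 0.45048345 -0.05172857  0.036     ]
```

View pics/w9.png

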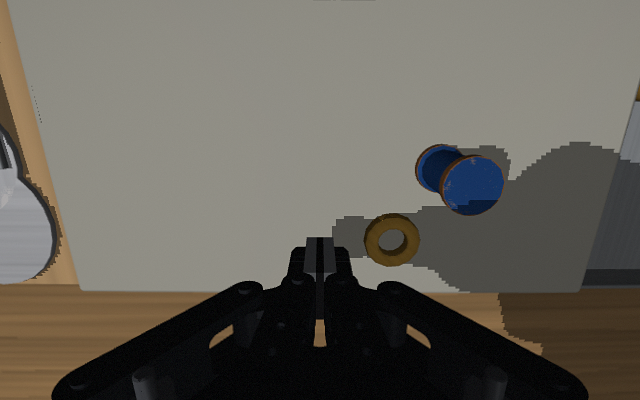

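View pics/t9.png

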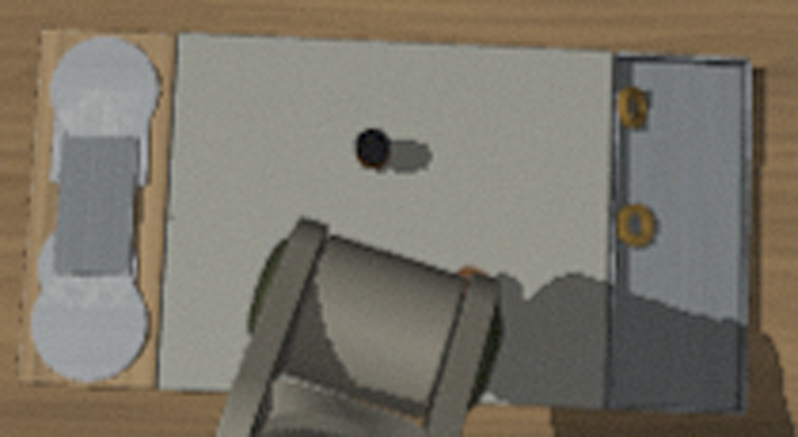

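Call:
{"method": "jog_arm", "body": {
  "dr": [
    [0,0,0],
    [0,0,0],
    [0,0,0],
    [0,0,0],
    [0,0,0],
    [0,0,0],
    [0,0,0],
    [0,0,0],
    [0,0,0],
    [0,0,0]
  ],
  "slide": [
    [0,0,0.01],
    [0,0,0.009],
    [0,0,0],
    [0.006,0,0],
    [0.006,0,0],
    [0.006,0,0],
    [0.008,0,0],
    [0.01,0,0],
    [0.01,0,0],
    [0.01,0,0]
  ],
  "gripper": [-1,-1,-1,-1,-1,-1,-1,-1,-1,-1]
}}

```text
time_s: 14.15
position: [0.4504, -0.0678, 0.0452]
tool_rot: [[-0.015, -1.0, 0.0], [-1.0, 0.015, -0.0], [0.0, -0.0, -1.0]]
ft_force: [0.2, 0.8, -0.2]
grip_width: 0.0002
```

```bash
python3 - <<'E'
from rig import viewer,observe
from h import *
s=observe();print(s['position'],s['ft_force'])
d=viewer.get_image('wrist'); cv2.imwrite('pics/w10.png',d['pixels'])
E
```

```text
[ 0.45041482 -0.06784804  0.04516421] [ 0.16573364  0.75600146 -0.24449737]
```

View pics/w10.png

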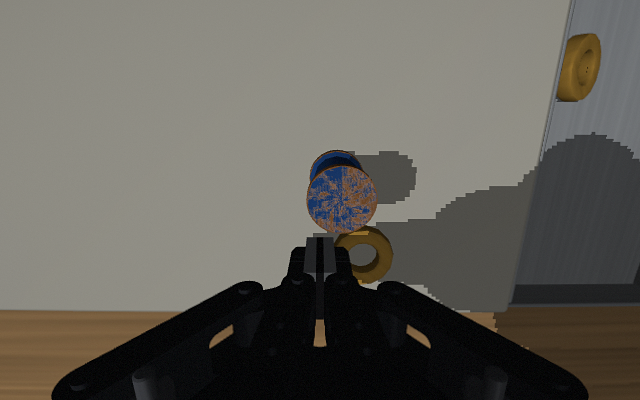

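Call:
{"method": "jog_arm", "body": {
  "dr": [
    [0,0,0],
    [0,0,0],
    [0,0,0],
    [0,0,0],
    [0,0,0],
    [0,0,0],
    [0,0,0],
    [0,0,0],
    [0,0,0],
    [0,0,0]
  ],
  "slide": [
    [0.01,0,0.001],
    [0.014,0,0],
    [0.018,0,0],
    [0.022,0,0],
    [0.022,0,0],
    [0.022,0,0],
    [0,0,0],
    [0,0,-0.02],
    [0,0,-0.04],
    [0,0,-0.04]
  ],
  "gripper": [-1,-1,-1,-1,-1,-1,-1,-1,-1,-1]
}}

```text
time_s: 15.2
position: [0.4483, -0.1744, 0.1449]
tool_rot: [[-0.014, -1.0, -0.002], [-1.0, 0.014, 0.001], [-0.001, 0.002, -1.0]]
ft_force: [0.2, -0.0, 0.0]
grip_width: 0.0003
```

Call:
{"method": "jog_arm", "body": {
  "dr": [
    [0,0,0],
    [0,0,0],
    [0,0,0],
    [0,0,0],
    [0,0,0],
    [0,0,0],
    [0,0,0],
    [0,0,0],
    [0,0,0],
    [0,0,0]
  ],
  "slide": [
    [0,0,-0.03],
    [0,0.02,-0.01],
    [0,0.02,0],
    [0,0.02,0],
    [0,0,0],
    [0,0,0],
    [0,0,0],
    [0,0,0],
    [0,0,0],
    [0,0,0]
  ],
  "gripper": [-1,-1,-1,-1,-1,-1,-1,-1,-1,-1]
}}

```text
time_s: 16.2
position: [0.3891, -0.1739, 0.184]
tool_rot: [[-0.014, -1.0, -0.0], [-1.0, 0.014, 0.0], [-0.0, 0.0, -1.0]]
ft_force: [0.9, 0.2, 0.2]
grip_width: 0.0001
```

```bash
python3 - <<'E'
from rig import viewer,observe
from h import *
s=observe();print(s['position'],s['ft_force'])
d=viewer.get_image('wrist'); cv2.imwrite('pics/w11.png',d['pixels'])
e=viewer.get_image('top'); crop(e,360,165,435,280,6,'pics/t11.png')
e=viewer.get_image('side'); crop(e,310,140,410,210,8,'pics/s11.png')
E
```

```text
[ 0.38911961 -0.17394027  0.18400876] [0.90452411 0.20787579 0.24600987]
```

View pics/w11.png

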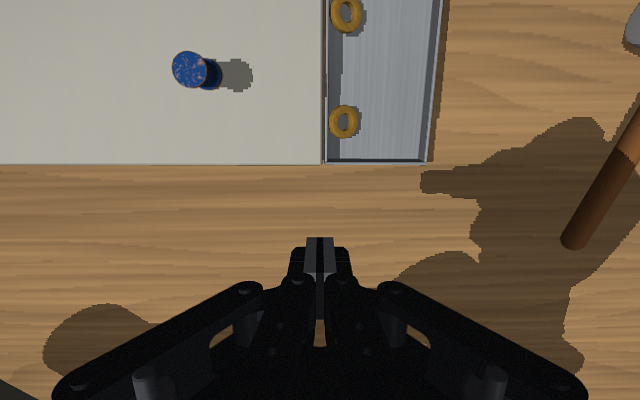

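View pics/t11.png

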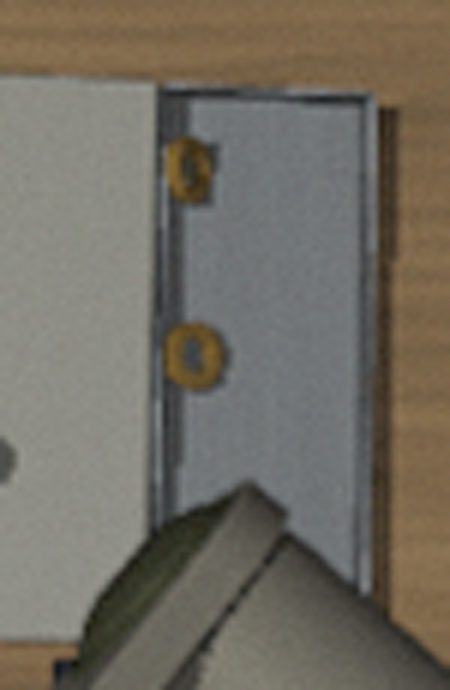

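View pics/s11.png

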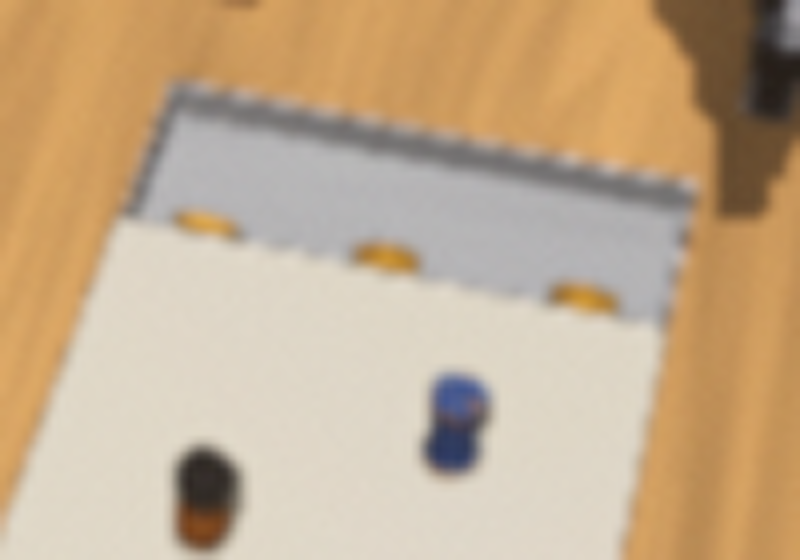

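Call:
{"method": "jog_arm", "body": {
  "dr": [
    [0,0,0],
    [0,0,0],
    [0,0,0],
    [0,0,0],
    [0,0,0],
    [0,0,0],
    [0,0,0],
    [0,0,0],
    [0,0,0],
    [0,0,0]
  ],
  "slide": [
    [0.02,0,-0.02],
    [0.03,0.01,-0.02],
    [0.03,0.01,-0.02],
    [0.03,0.01,-0.01],
    [0.03,0.01,0],
    [0.02,0,0],
    [0,0,0],
    [0,0,0],
    [0,0,0],
    [0,0,0]
  ],
  "gripper": [-1,-1,-1,-1,-1,-1,-1,-1,-1,-1]
}}

```text
time_s: 17.35
position: [0.3469, -0.3325, 0.2542]
tool_rot: [[-0.013, -1.0, 0.0], [-1.0, 0.013, 0.0], [-0.0, -0.0, -1.0]]
ft_force: [0.3, 1.3, -0.3]
grip_width: 0.0002
```

```bash
python3 - <<'E'
from rig import viewer,observe
from h import *
s=observe();print(s['position'],s['ft_force'])
e=viewer.get_image('top'); cv2.imwrite('pics/t12.png',e['pixels'])
a=cv2.imread('pics/top0.png'); df=cv2.absdiff(a,e['pixels']).max(2)
v=e['pixels'].copy(); v[df>40]=(0,0,255); cv2.imwrite('pics/t12d.png',v); crop(e,225,165,435,280,3.8,'pics/t12c.png')
# expected centre by geometry: tray inner wall y etc.
E
```

```text
[ 0.34686098 -0.33246765  0.25424723] [ 0.32751508  1.2850722  -0.32530506]
```

View pics/t12d.png

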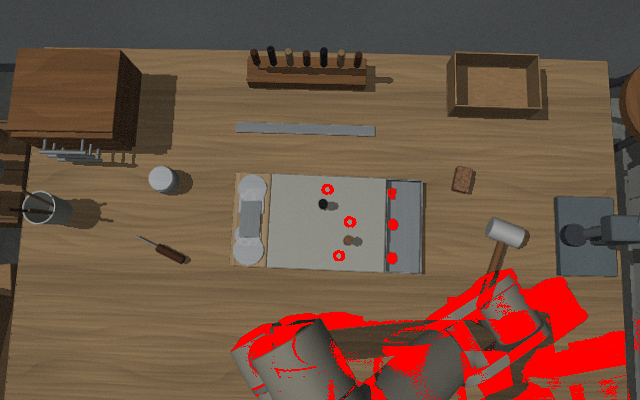

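View pics/t12c.png

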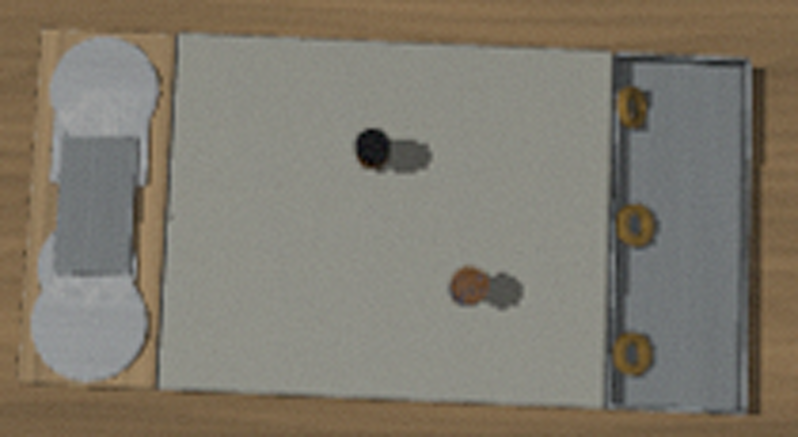

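```bash
python3 - <<'E'
from rig import env,observe
print(observe()['qvel']); print(env.close_job())
E
```

```text
[-0.23339779  0.1396251  -0.26669177  0.06514869 -0.06795679 -0.04357448]
the job is handed in; nothing more can be done
None
```

All three rings are in the tray, and I handed the job in at about 17.5 s. I pushed them one at a time along the board's −y direction with the closed fingertips. The jaws were turned along the push so the finger linkage cleared the spool and the pot.

- **Rings:** none of them lies flat. In the last pictures each one leans on the tray's near wall, with its foot on the floor, and the farthest ring (ring2) is the steepest at about 57°. I estimate each centre is within about 40 mm of the tray's centre along y (limit 47 mm). The steepest ring's centre is about 17 mm up (limit 24 mm). These figures come from image proportions and geometry, not from a fitted pose. I chose not to nudge them flatter.
- **Bystanders:** comparing the top picture from before and after shows no change at the spool, pot, awl, straightedge, tin or cork block. The mallet's head is also unchanged, but the arm's shadow covered its handle, so that part was not checked.
- **Contact:** wrist force readings stayed around 1–2 N, and the arm stood clear at z = 0.25 m when I handed in.

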